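Drift a trial peg out of a draw-bored oak joint

TASK

The oak post and rail lying on the bearers were pegged together for a trial fit, and now the peg has to come out. Take the steel drift from the tool block, feel its nose into the bore on top of the peg, and with hand pressure only (never more than 25 N on the wood, so nothing is bruised) press the peg down until it is wholly out of the underside. Then draw the drift out, stand it back in its hole in the tool block, and leave the chisel, the awl, the spare pegs and the oil tin where they are.

Things in the scene. Friction and masses are not known exactly. Their poses are not given: they have to be found in the camera images.
- bearers: Three softwood bearers 58 mm high, fixed to the bench, and the oak joint held down on them by a steel holdfast (180 mm high, 150 mm from the bore towards +y): a post 90 x 310 x 60 mm thick lying along y, a rail 90 x 60 mm running from it towards -x, upper face 118 mm above the bench. Origin at bench level under bore_mark, x pointing away from the rail, z up. The joint was laid on by eye, up to 5 mm off in x and in y, which this pose does not show.
- bore_mark (a point): Point at the height of the upper face; the true bore axis is within 5 mm of it in x and in y: find it by eye or feel. Down the bore: upper cheek, tenon, lower cheek, each 20 mm thick with an 18 mm square-edged hole. The tenon's hole is 3 mm nearer the rail (-x) than the cheeks', so the clear way is 15 mm wide along the bore's -x side; a nose off that side lodges on the tenon 20 mm down.
- peg (a joint): Octagonal oak peg, 15 mm across flats, 52 mm long, in the bore, 1.5 mm to -x of its axis. Value: metres it has gone down, 0 = its top 3 mm below the upper face. Starts at 0 to 0.005. Moves under a push of about 9 to 10 N and stays where it is left; wholly out of the underside at 0.057; stands on the bench (hard stop) at 0.0625.
- drift: Steel drift, about 0.22 kg, upright in one of the tool block's holes: round nose 14 mm in diameter and 70 mm long with a square end, then a dark octagonal shank 18 mm across flats and 75 mm long (flats face its x and y axes and the diagonals), 3 mm crown. All steel, no wooden handle. Origin at the centre of the nose's end, z up the shank.
- drift_tip (a point): Centre of the nose's flat end, the drift's lower end.
- drift_grip (a point): Point on the drift's axis, 110 mm above the nose's end, about halfway up the octagonal shank, where it is best gripped across two flats.
- rack: Dark wooden tool block, fixed, 60 x 190 x 57 mm high. Origin at the centre of its underside, long side along y. Three blind holes 17 mm in diameter, 45 mm deep (floors 12 mm above the bench), at y = -60, 0 and +60 mm. The drift, a chisel (top 149 mm above the bench) and an awl (124 mm) stand in them, in any order.
- chisel: Bevel chisel stood blade down in the tool block, wooden handle with a steel ring, 137 mm long. Not to be disturbed.
- awl: Bradawl stood point down in the tool block, pear-shaped wooden handle 32 mm thick, 112 mm long. Not to be disturbed.
- spare_peg1: Spare octagonal peg lying on the bench, 110 mm long, 15 mm across flats. Not to be disturbed.
- spare_peg2: A second spare peg lying beside it, the same size. Not to be disturbed.
- tin: Oil tin standing on the bench, 45 x 95 x 150 mm with a screw cap. Not to be disturbed.
Mind the look-alikes: they are no part of the job. There is more than one size of the drift; the job needs the largest.

How it is judged:
By the outcome, as a careful person would: the job done as asked, in the order asked, and still so for the second after the job is handed in, with the robot touching nothing.
It also fails if it takes over 72 s, if anything falls off the work surface, if the arm or the gripper's body presses on something with over 40 N, if the wrist force passes 120 N, or if a joint passes its speed limit or range.

ROBOT

A 6-joint arm with a two-finger parallel gripper is mounted at the origin on the work surface. World frame = base frame: x ahead of the robot, y to its left, z up, the work surface at z = 0. Lengths are in m, angles in rad, forces in N, time in s.
With the tool pointing down it reaches from about 0.3 to 1 m from the base axis. Payload 5.1 kg.
Tool frame: the origin (TCP) lies midway between the tips of the shut fingers; the grasp point (between the pads) lies 19 mm behind it; z points along the fingers, y is the line along which they close (so a half turn about z gives the same grasp; the last joint's range is limited). The gripper opens to 95 mm and grips with 3 to 60 N. Pads are 20 mm wide; open, the fingers measure 119 mm over their backs; the gripper's body (75 mm by 180 mm) begins 59 mm behind the grasp point.
Start: joints at [1.052, 0.124, 1.65, -0, 1.367, -0.083], TCP at [0.274, 0.589, 0.215] pointing down, gripper open.
Joint ranges: [-2.61, 2.61], [-1.02, 2.33], [0.03, 2.71], [-1.35, 4.49], [0.32, 2.68], [-2.91, 2.91]. Speed limits (rad/s): [2.57, 2.57, 3.14, 3.14, 3.14, 3.14].

INTERFACE

Orientations are given as [roll, pitch, yaw] about the fixed x, y, z axes, in that order (R = Rz(yaw) Ry(pitch) Rx(roll)).
In Python, from bench import sensors, vision, order gives the robot as it stands. The module is installed in compiled form; this text tells all that it offers.
- The arm moves only by the shell command python3 -m handwheel 'ROWS' [OPENING] [FORCE]. ROWS is JSON, a list of rows, each a list of 4 numbers: the shift along the tool's x, y, z in mm, then the turn about the tool's z in degrees. A call has 1 to 12 rows; each row shifts and turns the commanded pose from where the row before left it, along the tool's axes as they then stand; what a row does not reach is not made up. A row lasts 1/8 s, in which the tool goes at most 62.5 mm and 10.7 degrees, less where a joint would pass 70% of its speed; a pose out of reach is approached as far as the arm can. A call is refused whole if a number of a shift passes 62.5 or a number of a turn 10.7, either way. A call with a gripper value outside its range is refused whole. OPENING is the closure in counts, from 0 (fully open) to 255 (shut), set as the call begins (- or left out, the last holds). The fingers move at their own pace and stop on an object; FORCE is the grip in N (left out, the last holds). Time passes only in rows, so rows that do not move let the fingers close. It gives the time, the measured TCP pose, the force, the opening and the grip force at its end, in the units of the state.
- sensors.read_state(): the state, without advancing time (a new reading comes with each control period).
- vision.camera(name): name is "side" or "top" or "wrist"; returns a dict with "img" (384x512x3 uint8, blue, green, red), "z_map" (384x512 float32, m along the optical axis (not along the pixel's ray), 0 where there is no reading), "fovy" (degrees; the focal length in pixels is half the picture's height over the tangent of half this angle, whatever the lens; pixels are square), "cx", "cy" (the principal point, pixels), "pose" (4x4, takes a point from camera to world coordinates); the wrist camera has in their place "tool_from_camera" (4x4, takes a point from camera to tool coordinates, whose origin is the TCP and whose axes are the flange's). Camera axes: x right, y down, z forward; pixel columns grow to the right and rows downward; lengths in m; the calibration is good to about 2 mm. A picture is of the moment at which its call begins: read the wrist's pose just before it.
- order.hand_in(): hands the job in; it is judged then, once.
The state is a dict: "time": time; "qpos": joint angles; "joint_vel": joint speeds; "joint_torque": joint torques, N m; "tcp_pos": TCP position; "eef_rot": TCP orientation; "contact_force": force on the tool from outside, world axes, zero at the start; "moment": the same for the moment, N m; "gripper_width": finger opening in m; "grasp_force": force on a finger pad.
Only numpy, scipy, OpenCV 4.12 (cv2) and the standard library are available. Lean on these libraries where they do the work, as an engineer would, in place of code of your own. Each camera call takes 0.05 s, during which the arm holds its last target. There are 200 camera calls.

## Working session

There is one attempt and no reset: what is moved stays moved. The work goes in short steps, Python scripts to look and compute and a shell command to move; the robot and the scene stay as the last step left them, time stands still between calls to the robot, and variables do not carry over. Pictures are saved under pics/ and viewed, at most 10 in all, crops included, and the job is handed in when it is done.

```bash
mkdir -p pics; cat > h.py <<'E'
import numpy as np, cv2
from bench import sensors, vision
from scipy.spatial.transform import Rotation as R
def cam(n):
    s=sensors.read_state(); c=vision.camera(n)
    if n=='wrist':
        T=np.eye(4); T[:3,:3]=R.from_euler('xyz',s['eef_rot']).as_matrix(); T[:3,3]=s['tcp_pos']
        c['pose']=T@np.array(c['tool_from_camera'])
    return c
def cloud(c):
    z=c['z_map']; h,w=z.shape; f=h/2/np.tan(np.radians(c['fovy'])/2)
    v,u=np.mgrid[:h,:w]; P=np.stack([(u-c['cx'])/f*z,(v-c['cy'])/f*z,z],-1)
    W=P@c['pose'][:3,:3].T+c['pose'][:3,3]; W[z==0]=np.nan
    return W
E
python3 - <<'E'
from h import *
print(sensors.read_state())
for n in ['side','top','wrist']:
    c=cam(n); cv2.imwrite(f'pics/{n}0.png',c['img']); np.savez(f'{n}0.npz',img=c['img'],W=cloud(c)); print(n,c['fovy'],c['pose'].round(3).tolist())
a=[cv2.imread(f'pics/{n}0.png') for n in ['top','side']]
E
```

```text
{'time': 0.0, 'qpos': array([ 1.05238530e+00,  1.24491240e-01,  1.65164998e+00, -2.76163163e-05,
        1.36747125e+00, -8.25957519e-02]), 'joint_vel': array([ 0.00063569, -0.00054903, -0.00092365,  0.00060867,  0.00095509,
       -0.00078828]), 'joint_torque': array([-1.13405971e-03, -4.17587042e+01, -3.59943581e+01,  7.73728313e-02,
        4.91191540e-02, -1.64324360e-04]), 'tcp_pos': array([0.27411665, 0.58868128, 0.2134102 ]), 'eef_rot': array([-3.13957749e+00, -1.39694827e-04,  2.70578284e+00]), 'contact_force': array([0.2276709 , 0.63844573, 0.13434418]), 'moment': array([ 0.05717064,  0.01325244, -0.00576775]), 'grasp_force': 0.0, 'gripper_width': 0.09469366007299113}
side 54.48263955552246 [[0.878, -0.251, 0.407, 0.306], [-0.478, -0.494, 0.726, -0.666], [0.019, -0.833, -0.553, 0.518], [0.0, 0.0, 0.0, 1.0]]
top 54.68708764047039 [[0.022, -0.984, 0.176, 0.474], [-0.999, -0.017, 0.03, -0.112], [-0.026, -0.176, -0.984, 0.86], [0.0, 0.0, 0.0, 1.0]]
wrist 58.1471983228427 [[0.422, 0.869, 0.259, 0.201], [0.907, -0.404, -0.123, 0.624], [-0.002, 0.287, -0.958, 0.383], [0.0, 0.0, 0.0, 1.0]]
```

View pics/top0.png

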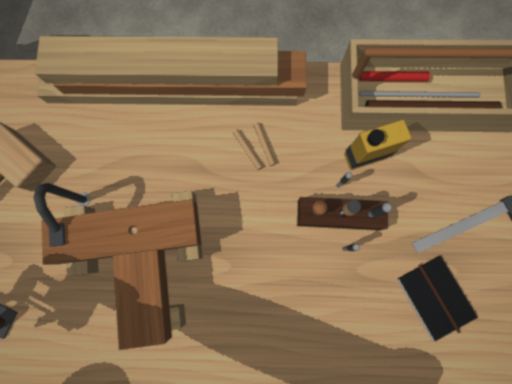

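View pics/side0.png

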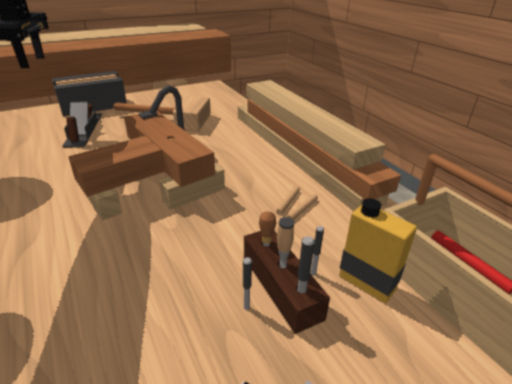

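The top view shows the tool block at (343,213) with the awl at (320,207), the chisel at (352,207) and a dark steel drift at (383,210). The bore is at (133,230). Things that could be taken for the drift (top pixels): the drift in the block (383,210), loose smaller drifts (347,179) and (352,247), and the chisel (352,207). I choose (383,210): all steel and the thickest. I'll check it in a close crop and measure it.

```bash
python3 - <<'E'
from h import *
a=np.load('side0.npz'); t=np.load('top0.npz')
x=cv2.resize(a['img'][190:340,220:350],None,fx=4,fy=4,interpolation=cv2.INTER_CUBIC)
cv2.imwrite('pics/crop1.png',x[:600])
for n,d in (('top',t),('side',a)):
    W=d['W']; print(n)
    m=(W[...,0]>.3)&(W[...,0]<.6)&(W[...,1]<-.1)&(W[...,1]>-.6)&(W[...,2]>.065)&(W[...,2]<.2)
    k,l,st,ce=cv2.connectedComponentsWithStats(m.astype(np.uint8))
    for i in range(1,k):
        if st[i,4]>15:
            P=W[l==i]; zt=P[:,2].max(); Q=P[P[:,2]>zt-.012]
            print(ce[i].round(),st[i,4],'min',P.min(0).round(3),'max',P.max(0).round(3),'topmean',np.median(Q,0).round(4))
W=t['W']
# block top
m=(abs(W[...,2]-.057)<.004)&(W[...,1]<-.2)&(W[...,1]>-.5)&(W[...,0]>.33)&(W[...,0]<.55)
k,l,st,ce=cv2.connectedComponentsWithStats(m.astype(np.uint8)); i=1+st[1:,4].argmax(); P=W[l==i]
print('rack',cv2.minAreaRect((P[:,:2]*1000).astype(np.float32)),P[:,2].mean())
# joint top
m=(abs(W[...,2]-.118)<.006)&(W[...,1]>-.1)&(W[...,0]<.6)
k,l,st,ce=cv2.connectedComponentsWithStats(m.astype(np.uint8)); i=1+st[1:,4].argmax(); P=W[l==i]
print('joint',P.min(0),P.max(0),np.median(P[:,2]))
print(W[225:237,128:140,2].round(3))
print('bore',W[230,133])
E
```

```text
top
[319. 208.] 193 min [ 0.564 -0.241  0.101] max [ 0.593 -0.212  0.126] topmean [ 0.5778 -0.2265  0.1213]
[351. 208.] 218 min [ 0.563 -0.301  0.065] max [ 0.589 -0.274  0.152] topmean [ 0.5774 -0.2872  0.1489]
[380. 210.] 201 min [ 0.566 -0.357  0.066] max [ 0.583 -0.338  0.163] topmean [ 0.5749 -0.3458  0.1592]
[353. 247.] 71 min [ 0.495 -0.307  0.07 ] max [ 0.508 -0.293  0.113] topmean [ 0.5011 -0.2991  0.1102]
side
[267. 225.] 409 min [ 0.562 -0.244  0.065] max [ 0.592 -0.217  0.126] topmean [ 0.574  -0.234   0.1202]
[285. 237.] 603 min [ 0.562 -0.302  0.065] max [ 0.588 -0.276  0.151] topmean [ 0.5739 -0.292   0.1487]
[305. 261.] 597 min [ 0.564 -0.359  0.065] max [ 0.584 -0.339  0.162] topmean [ 0.5704 -0.3516  0.158 ]
[247. 271.] 245 min [ 0.493 -0.308  0.065] max [ 0.507 -0.294  0.113] topmean [ 0.4981 -0.3034  0.1094]
rack ((547.8927001953125, -312.58172607421875), (136.21697998046875, 4.836023330688477), 88.81150817871094) 0.057315584544401575
joint [0.29860914 0.01758384 0.11202037] [0.58883043 0.33669537 0.1238909 ] 0.11826782971070449
[[0.118 0.118 0.121 0.117 0.117 0.1
[... 205 characters left out ...]
.109 0.111 0.112 0.11  0.111 0.111 0.111 0.118 0.116 0.117]
 [0.117 0.113 0.107 0.112 0.113 0.112 0.112 0.111 0.114 0.117 0.119 0.115]
 [0.117 0.115 0.112 0.113 0.111 0.11  0.111 0.113 0.112 0.117 0.117 0.116]
 [0.117 0.115 0.111 0.111 0.113 0.112 0.112 0.11  0.111 0.119 0.12  0.118]
 [0.118 0.113 0.11  0.113 0.113 0.113 0.112 0.112 0.11  0.116 0.12  0.121]
 [0.12  0.118 0.114 0.111 0.112 0.114 0.109 0.11  0.118 0.119 0.122 0.118]
 [0.117 0.118 0.119 0.117 0.114 0.113 0.12    nan 0.119 0.117 0.122 0.12 ]
 [0.118 0.12  0.119 0.117 0.119 0.119 0.118 0.118 0.117 0.119 0.117 0.12 ]
 [0.117 0.116 0.116 0.117 0.118 0.117 0.118 0.118 0.12  0.118 0.117 0.116]]
bore [0.52581291 0.14879804 0.11014767]
```

View pics/crop1.png

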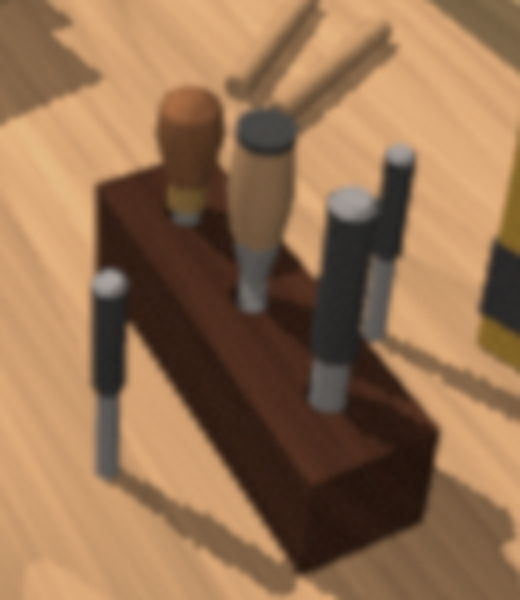

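The crop confirms it: the drift in the block at the near end, crop (340,290), is clearly longer and thicker than the two loose ones at (108,370) and (390,240). It stands at about (0.575,-0.347). I'll go there over the bore to get a close look at it on the way.

```bash
python3 -m handwheel '[[0,0,-8,9.5],[0,0,-8,9.5],[0,0,-8,9.5],[0,0,-8,9.5],[0,0,-8,9.5],[0,0,-8,9.5],[0,0,-8,9.3]]' 120 40; python3 -m handwheel '[[-43.4,26.2,0,0],[-43.4,26.2,0,0],[-43.4,26.2,0,0],[-43.4,26.2,0,0],[-43.4,26.2,0,0],[-43.4,26.2,0,0],[-43.4,26.2,0,0],[-43.4,26.2,0,0],[-43.4,26.2,0,0],[-43.4,26.2,0,0],[0,0,0,0],[0,0,0,0]]'
cat > bore.py <<'E'
from h import *
import sys
c=cam('wrist'); W=cloud(c); cv2.imwrite('pics/wb.png',c['img']); np.savez('wb.npz',img=c['img'],W=W)
s=sensors.read_state(); print(s['tcp_pos'],s['eef_rot'],s['contact_force'])
top=np.nanmedian(W[...,2][abs(W[...,2]-.118)<.008]); print('top',top)
d=np.linalg.norm(W[...,:2]-[.526,.149],axis=-1)
print('bore region z', np.nanmedian(W[...,2][d<.005]))
E
python3 bore.py
```

```text
time: 1.02
tcp_pos: [0.2743, 0.589, 0.2704]
eef_rot: [-3.141, 0.001, 1.543]
contact_force: [-0.3, 0.2, 0.2]
gripper_width: 0.0506
grasp_force: 0.0
time: 2.52
tcp_pos: [0.5264, 0.1497, 0.2703]
eef_rot: [-3.141, -0.0, 1.548]
contact_force: [-0.1, -0.5, -1.0]
gripper_width: 0.0502
grasp_force: 0.0
[0.52625768 0.150198   0.27039408] [-3.14097207e+00 -2.70314707e-04  1.54934729e+00] [ 0.52945109 -0.16860746  0.61218471]
top 0.11706086074607086
bore region z 0.1101672852755754
```

View pics/wb.png

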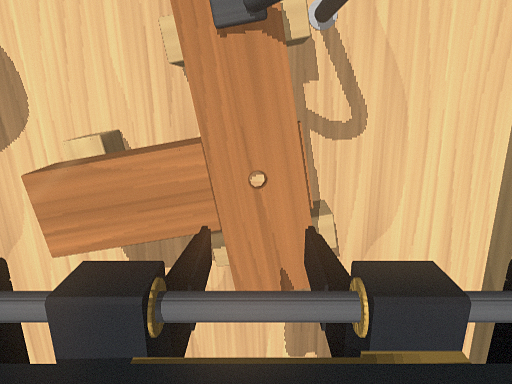

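```bash
python3 -m handwheel '[[-49.5,6,0,0],[-49.5,6,0,0],[-49.5,6,0,0],[-49.5,6,0,0],[-49.5,6,0,0],[-49.5,6,0,0],[-49.5,6,0,0],[-49.5,6,0,0],[-49.5,6,0,0],[-49.5,6,0,0],[0,0,0,0],[0,0,0,0]]'; python3 - <<'E'
from h import *
c=cam('wrist'); W=cloud(c); cv2.imwrite('pics/wd.png',c['img']); np.savez('wd.npz',img=c['img'],W=W)
s=sensors.read_state(); print(s['tcp_pos'],s['eef_rot'])
for name,x,y,zt in(('drift',.575,-.347,.16),('chisel',.577,-.2875,.15),('awl',.577,-.227,.126)):
    m=(np.linalg.norm(W[...,:2]-[x,y],axis=-1)<.022)&(W[...,2]>.065)&(W[...,2]<.18)
    P=W[m]; 
    if not len(P): continue
    for lo,hi in((.066,.085),(.09,.11),(.11,.13),(.13,.15),(.15,.17)):
        Q=P[(P[:,2]>lo)&(P[:,2]<hi)]
        if len(Q)>10: print(name,lo,len(Q),'x',np.percentile(Q[:,0],[2,50,98]).round(4),'y',np.percentile(Q[:,1],[2,50,98]).round(4),Q[:,2].max().round(4))
t=np.load('top0.npz')['W']; m=(t[...,0]>.6)&(t[...,0]<.75)&(t[...,1]<-.28)&(t[...,1]>-.42)&(t[...,2]>.09); P=t[m]; print('tin',P.min(0),P.max(0))
w=np.load('wb.npz')['W']; 
E
```

```text
time: 4.08
tcp_pos: [0.5762, -0.3451, 0.2704]
eef_rot: [-3.141, -0.001, 1.55]
contact_force: [0.2, -0.3, -0.6]
gripper_width: 0.0501
grasp_force: 0.0
[ 0.57620083 -0.34484241  0.27067678] [-3.14152351e+00 -5.38744292e-04  1.55060035e+00]
drift 0.066 23 x [0.5688 0.5758 0.5837] y [-0.3439 -0.3413 -0.3391] 0.0848
drift 0.09 81 x [0.5668 0.5758 0.5852] y [-0.3479 -0.3404 -0.3389] 0.1097
drift 0.11 88 x [0.5672 0.5768 0.5851] y [-0.3475 -0.3404 -0.3388] 0.1299
drift 0.13 111 x [0.5668 0.5759 0.5849] y [-0.3467 -0.3404 -0.3389] 0.1498
drift 0.15 386 x [0.568  0.5761 0.5843] y [-0.3566 -0.347  -0.3393] 0.1609
chisel 0.11 62 x [0.5652 0.5781 0.5914] y [-0.2871 -0.2775 -0.2748] 0.1298
chisel 0.13 747 x [0.567  0.5779 0.5894] y [-0.2997 -0.288  -0.2767] 0.15
awl 0.09 94 x [0.5646 0.5801 0.5952] y [-0.2441 -0.2388 -0.2216] 0.11
awl 0.11 922 x [0.567  0.5798 0.5928] y [-0.2418 -0.2293 -0.2162] 0.1252
tin [ 0.64068082 -0.4029387   0.09015627] [ 0.74991477 -0.28161544  0.17122921]
```

The wrist view shows the bore as a light ring at (258,179) on the post, with the rail running left towards -x and turned about 10°. The drift stands at (0.576,-0.3475). Next: fit the bore and check the tin cap's clearance.

```bash
cat > bfit.py <<'E'
from h import *
for n in ('wb','top0'):
    d=np.load(n+'.npz'); W=d['W']; img=d['img']
    m=(abs(W[...,2]-.118)<.005)&(W[...,1]>0)&(W[...,1]<.35)&(W[...,0]<.62)
    hole=(np.linalg.norm(W[...,:2]-[.526,.149],axis=-1)<.018)&(W[...,2]<.1145)
    k,l,st,ce=cv2.connectedComponentsWithStats(hole.astype(np.uint8)); i=1+st[1:,4].argmax()
    P=W[l==i]; print(n,'hole px',ce[i],st[i],'xy extents',P[:,:2].min(0).round(4),P[:,:2].max(0).round(4),'mean',P.mean(0).round(4))
    # rim: face points near the hole -> circle fit of hole boundary, from undistorted pixels on plane z=.118
    mm=m.copy(); k,l2,st2,_=cv2.connectedComponentsWithStats(mm.astype(np.uint8)); j=1+st2[1:,4].argmax(); F=W[l2==j]
    e=cv2.dilate((l==i).astype(np.uint8),np.ones((3,3)))>0
    E=W[e&(l2==j)]; A=np.c_[2*E[:,:2],np.ones(len(E))]; s=np.linalg.lstsq(A,(E[:,:2]**2).sum(1),rcond=None)[0]
    print('circle',s[:2].round(4),'r',np.sqrt(s[2]+s[0]**2+s[1]**2).round(4),len(E))
    # post yaw by +x edge of the face
    ys=np.arange(.05,.26,.005); xs=[]
    for y in ys:
        q=F[abs(F[:,1]-y)<.0025]; xs.append(q[:,0].max() if len(q) else np.nan)
    xs=np.array(xs); g=~np.isnan(xs); p=np.polyfit(ys[g],xs[g],1); print('post edge slope deg',np.degrees(np.arctan(p[0])), 'edge x at .149',np.polyval(p,.149))
E
python3 bfit.py; python3 - <<'E'
from h import *
t=np.load('top0.npz')['W']; m=(t[...,0]>.6)&(t[...,0]<.75)&(t[...,1]<-.28)&(t[...,1]>-.42)
for lo in(.14,.155):
    P=t[m&(t[...,2]>lo)&(t[...,2]<lo+.03)]; print(lo,P.min(0),P.max(0))
E
```

```text
wb hole px [257.63052209 179.72690763] [249 172  18  17 249] xy extents [0.5179 0.1377] [0.5349 0.1538] mean [0.5264 0.1453 0.1091]
circle [0.5264 0.1472] r 0.0094 82
post edge slope deg -5.4343939248768445 edge x at .149 0.5688962960890409
top0 hole px [132.72413793 229.72413793] [129 226   8   9  58] xy extents [0.5174 0.1415] [0.5347 0.1563] mean [0.5263 0.1491 0.1109]
circle [0.5258 0.147 ] r 0.0098 49
post edge slope deg -8.857491575173949 edge x at .149 0.5707110442946048
0.14 [ 0.68457102 -0.40271446  0.1400829 ] [ 0.74991477 -0.30335612  0.16991771]
0.155 [ 0.69650669 -0.34552724  0.15531555] [ 0.72637015 -0.31537058  0.17122921]
```

```bash
python3 -m handwheel '[[-1.3,0,30,0],[-1.3,0,40,0],[0,0,40,0],[0,0,40,0],[0,0,17.5,0],[0,0,0,0],[0,0,0,0]]'; python3 -m handwheel '[[0,0,0,0],[0,0,0,0],[0,0,0,0],[0,0,0,0],[0,0,0,0],[0,0,0,0]]' 255 55
```

```text
time: 5.0
tcp_pos: [0.577, -0.3497, 0.1056]
eef_rot: [3.139, 0.002, 1.549]
contact_force: [-0.1, -0.9, -0.4]
gripper_width: 0.0505
grasp_force: 0.0
time: 5.75
tcp_pos: [0.5759, -0.3494, 0.1034]
eef_rot: [3.141, 0.0, 1.549]
contact_force: [0.1, -0.9, 1.5]
gripper_width: 0.0186
grasp_force: 55.0
```

```bash
python3 -m handwheel '[[0,0,-10,0],[0,0,-20,0],[0,0,-30,0],[0,0,-30,0],[0,0,-40,0],[0,0,-40,0],[0,0,-20,0],[0,0,0,0],[0,0,0,0],[0,0,0,0]]'; python3 - <<'E'
from h import *
for n in('side','wrist'):
    c=cam(n); W=cloud(c); cv2.imwrite(f'pics/lift_{n}.png',c['img']); np.savez(f'lift_{n}.npz',img=c['img'],W=W)
    s=sensors.read_state(); print(n,s['tcp_pos'],s['eef_rot'],s['contact_force'],s['moment'])
    for lo in np.arange(.16,.36,.015):
        m=(np.linalg.norm(W[...,:2]-[.576,-.349],axis=-1)<.02)&(abs(W[...,2]-lo-.0075)<.0075)
        P=W[m]
        if len(P)>8: print(round(lo,3),len(P),np.percentile(P[:,0],[3,50,97]).round(4),np.percentile(P[:,1],[3,50,97]).round(4),P[:,2].min().round(4))
im=np.hstack([cv2.imread('pics/lift_side.png')[60:300,180:420],cv2.imread('pics/lift_wrist.png')[140:380,130:430]])
cv2.imwrite('pics/lift.png',cv2.resize(im,None,fx=1.45,fy=1.45))
E
```

```text
time: 7.0
tcp_pos: [0.5749, -0.3488, 0.2904]
eef_rot: [-3.138, -0.002, 1.549]
contact_force: [0.3, 0.5, -1.7]
gripper_width: 0.0181
grasp_force: 55.0
side [ 0.57504509 -0.34883231  0.29072289] [-3.13849036e+00 -2.13227460e-03  1.54859397e+00] [ 0.19872864  0.12990939 -1.80953339] [-0.07220183  0.06911534 -0.02548451]
0.19 29 [0.5656 0.5683 0.5758] [-0.3542 -0.3522 -0.3463] 0.2
0.205 91 [0.5654 0.5682 0.5758] [-0.3545 -0.352  -0.3455] 0.205
0.22 100 [0.5655 0.5684 0.5766] [-0.3549 -0.3524 -0.3445] 0.2201
0.235 100 [0.5657 0.5684 0.5761] [-0.3547 -0.3525 -0.3452] 0.2354
0.25 105 [0.5657 0.5686 0.576 ] [-0.3548 -0.3525 -0.3455] 0.25
0.265 128 [0.5635 0.5677 0.5775] [-0.3572 -0.3536 -0.3452] 0.265
0.28 175 [0.5593 0.5684 0.5838] [-0.3602 -0.3553 -0.3404] 0.2803
0.295 254 [0.5568 0.5724 0.5868] [-0.3606 -0.3561 -0.3424] 0.295
0.31 242 [0.5587 0.5773 0.5892] [-0.3608 -0.357  -0.3515] 0.3101
0.325 255 [0.5598 0.5813 0.5904] [-0.3611 -0.3571 -0.3526] 0.3251
0.34 301 [0.5605 0.5834 0.5914] [-0.3611 -0.356  -0.3409] 0.34
0.355 105 [0.5601 0.5846 0.5915] [-0.3636 -0.3603 -0.353 ] 0.3551
wrist [
[... 237 characters left out ...]
0.5686 0.5754 0.5812] [-0.3451 -0.3415 -0.3405] 0.2052
0.22 123 [0.5683 0.5747 0.5815] [-0.3459 -0.3416 -0.3405] 0.2201
0.235 140 [0.5686 0.5751 0.5813] [-0.3454 -0.3415 -0.3404] 0.235
0.25 128 [0.569  0.5751 0.581 ] [-0.3448 -0.3413 -0.3405] 0.2501
0.265 227 [0.5659 0.5749 0.5836] [-0.346  -0.3397 -0.3381] 0.268
0.28 444 [0.5635 0.5749 0.5872] [-0.3451 -0.3393 -0.3366] 0.28
0.295 774 [0.5617 0.5755 0.5899] [-0.345  -0.3387 -0.3364] 0.295
0.31 1092 [0.5613 0.5764 0.5911] [-0.345  -0.3386 -0.3364] 0.31
0.325 1352 [0.5614 0.5755 0.5898] [-0.3446 -0.3388 -0.3364] 0.325
0.34 928 [0.5628 0.5751 0.588 ] [-0.3584 -0.3395 -0.3364] 0.34
0.355 348 [0.5643 0.5648 0.586 ] [-0.3578 -0.348  -0.3384] 0.355
```

View pics/lift.png

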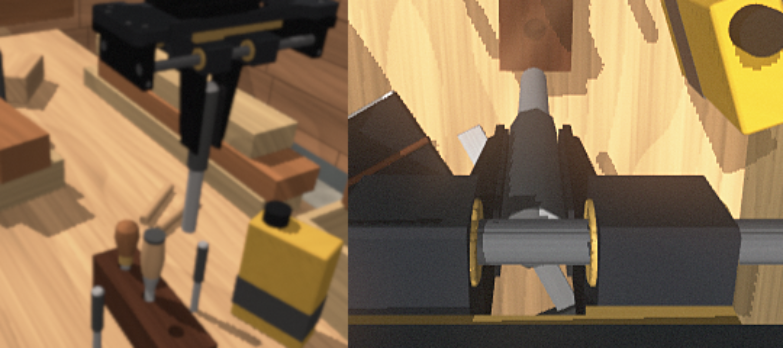

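The drift hangs vertical in the grip, its nose end at z≈0.20, crop (190,230). Its axis is 1.4 mm to +tool-x of the TCP, and the empty hole shows at crop (535,25). I'll carry it to the bore now.

```bash
python3 -m handwheel '[[30,-4,0,0],[50,-6,0,0],[50,-6,0,0],[50,-6,0,0],[50,-6,0,0],[50,-6,0,0],[50,-6,0,0],[50,-6,0,0],[50,-6,0,0],[43,-6,0,0],[20.3,-2.8,0,0],[0,0,0,0]]'; python3 -m handwheel '[[0,0,30,0],[0,0,20,0],[0,0,10,0],[0,0,0,0],[0,0,0,0]]'
python3 - <<'E'
from h import *
c=cam('wrist'); W=cloud(c); cv2.imwrite('pics/ab.png',cv2.resize(c['img'][100:260,170:350],None,fx=4,fy=4,interpolation=cv2.INTER_CUBIC)[:600]); np.savez('ab.npz',img=c['img'],W=W)
s=sensors.read_state(); print(s['tcp_pos'],s['eef_rot'],s['contact_force'])
for lo in np.arange(.14,.2,.015):
    m=(np.linalg.norm(W[...,:2]-[.525,.147],axis=-1)<.02)&(abs(W[...,2]-lo-.0075)<.0075); P=W[m]
    if len(P)>8: print(round(lo,3),len(P),np.percentile(P[:,0],[3,50,97]).round(4),np.percentile(P[:,1],[3,50,97]).round(4),P[:,2].min().round(4))
E
```

```text
time: 8.6
tcp_pos: [0.5253, 0.1464, 0.2926]
eef_rot: [-3.141, 0.0, 1.551]
contact_force: [-0.3, 0.2, -1.1]
gripper_width: 0.0184
grasp_force: 55.0
time: 9.22
tcp_pos: [0.5264, 0.1451, 0.2342]
eef_rot: [3.14, -0.0, 1.548]
contact_force: [0.5, 0.4, -1.8]
gripper_width: 0.0181
grasp_force: 55.0
[0.52650085 0.14522391 0.23441783] [ 3.13962548e+00 -3.68192304e-04  1.54844141e+00] [ 0.03500849  0.14827782 -2.04428563]
0.14 84 [0.5202 0.5268 0.5332] [0.1484 0.1523 0.1532] 0.1417
0.155 105 [0.5204 0.5271 0.5329] [0.1481 0.1522 0.1533] 0.1553
0.17 125 [0.5202 0.5264 0.533 ] [0.1484 0.1524 0.1533] 0.1704
0.185 162 [0.5203 0.5267 0.5329] [0.1481 0.1524 0.1534] 0.1851
```

View pics/ab.png

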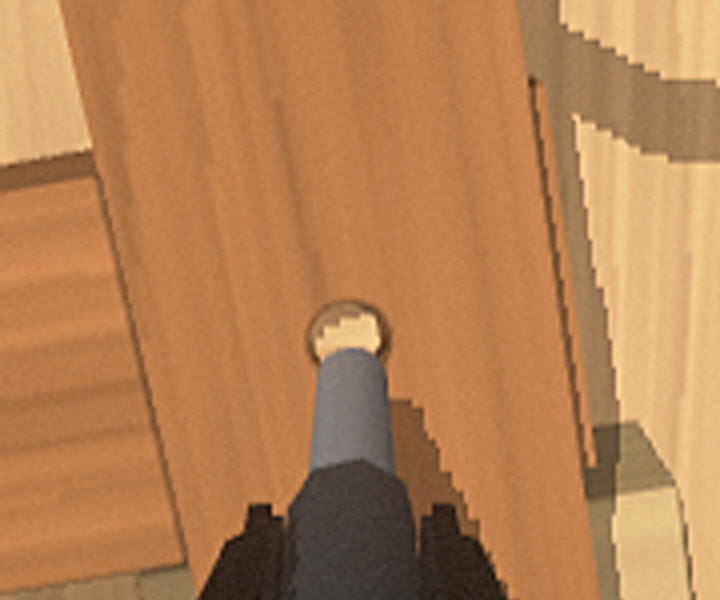

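The view shows the bore ring at crop (349,337), with the peg top lit inside it. The nose end at (352,350) is lined up to about 0.6 mm in x. I'll shift about 1.8 mm to -x (rail side) and 0.7 mm to +y, then feel down.

```bash
python3 -m handwheel '[[0.7,-1.8,8,0],[0,0,8,0],[0,0,4,0],[0,0,0,0],[0,0,0,0]]';python3 -m handwheel '[[0,0,1,0],[0,0,1,0],[0,0,1,0],[0,0,0,0]]'; python3 -m handwheel '[[0,0,1,0],[0,0,1,0],[0,0,1,0],[0,0,0,0]]' 
```

```text
time: 9.9
tcp_pos: [0.5242, 0.146, 0.2133]
eef_rot: [3.141, -0.0, 1.549]
contact_force: [-0.2, 0.3, -2.4]
gripper_width: 0.0181
grasp_force: 55.0
time: 10.4
tcp_pos: [0.524, 0.1459, 0.21]
eef_rot: [-3.141, 0.0, 1.549]
contact_force: [0.1, -0.5, -1.7]
gripper_width: 0.0185
grasp_force: 55.0
time: 10.9
tcp_pos: [0.5242, 0.146, 0.2072]
eef_rot: [3.141, -0.0, 1.549]
contact_force: [0.3, 0.7, -1.6]
gripper_width: 0.0183
grasp_force: 55.0
```

```bash
python3 -m handwheel '[[0,0,1,0],[0,0,1,0],[0,0,0,0]]';python3 -m handwheel '[[0,0,1,0],[0,0,1,0],[0,0,0,0]]'; python3 -m handwheel '[[0,0,1,0],[0,0,1,0],[0,0,0,0]]' 
```

```text
time: 11.28
tcp_pos: [0.5242, 0.146, 0.2051]
eef_rot: [3.141, -0.0, 1.549]
contact_force: [1.2, 0.0, -1.5]
gripper_width: 0.0184
grasp_force: 55.0
time: 11.65
tcp_pos: [0.5242, 0.146, 0.2031]
eef_rot: [3.141, 0.0, 1.549]
contact_force: [1.9, -0.3, -1.5]
gripper_width: 0.0186
grasp_force: 55.0
time: 12.02
tcp_pos: [0.5244, 0.1461, 0.2025]
eef_rot: [3.141, -0.0, 1.549]
contact_force: [-1.0, -0.6, 5.5]
gripper_width: 0.0182
grasp_force: 55.0
```

```bash
python3 -m handwheel '[[0,0,1,0],[0,0,0,0]]';python3 -m handwheel '[[0,0,1,0],[0,0,1,0],[0,0,0,0]]'; python3 -m handwheel '[[0,0,1,0],[0,0,1,0],[0,0,0,0]]' 
```

```text
time: 12.28
tcp_pos: [0.5244, 0.1461, 0.2017]
eef_rot: [3.14, -0.0, 1.549]
contact_force: [-1.6, 0.2, 5.9]
gripper_width: 0.0179
grasp_force: 55.0
time: 12.65
tcp_pos: [0.5244, 0.1461, 0.1997]
eef_rot: [3.14, -0.0, 1.549]
contact_force: [-1.5, 0.3, 7.0]
gripper_width: 0.0183
grasp_force: 55.0
time: 13.02
tcp_pos: [0.5244, 0.1461, 0.1977]
eef_rot: [3.14, -0.0, 1.549]
contact_force: [-1.4, -0.2, 6.9]
gripper_width: 0.0183
grasp_force: 55.0
```

```bash
python3 -m handwheel '[[0,0,1,0],[0,0,1,0],[0,0,1,0],[0,0,1,0],[0,0,1,0],[0,0,1,0],[0,0,0,0]]';python3 -m handwheel '[[0,0,1,0],[0,0,1,0],[0,0,0,0]]'; python3 -m handwheel '[[0,0,1,0],[0,0,0,0]]' 
```

```text
time: 13.9
tcp_pos: [0.5244, 0.1461, 0.1917]
eef_rot: [3.14, -0.0, 1.549]
contact_force: [-1.1, 0.4, 6.2]
gripper_width: 0.018
grasp_force: 55.0
time: 14.28
tcp_pos: [0.5244, 0.1461, 0.1897]
eef_rot: [3.14, -0.0, 1.549]
contact_force: [-0.8, -1.8, 6.1]
gripper_width: 0.018
grasp_force: 55.0
time: 14.52
tcp_pos: [0.5244, 0.1461, 0.1887]
eef_rot: [3.14, -0.0, 1.549]
contact_force: [-1.0, -0.8, 6.2]
gripper_width: 0.0182
grasp_force: 55.0
```

```bash
python3 -m handwheel '[[0,0,1,0],[0,0,0,0]]';python3 -m handwheel '[[0,0,1,0],[0,0,0,0]]'; python3 -m handwheel '[[0,0,1,0],[0,0,0,0]]' 
```

```text
time: 14.78
tcp_pos: [0.5244, 0.1461, 0.1877]
eef_rot: [3.14, -0.0, 1.549]
contact_force: [-1.2, 0.8, 6.6]
gripper_width: 0.0186
grasp_force: 55.0
time: 15.02
tcp_pos: [0.5244, 0.1461, 0.1867]
eef_rot: [3.14, -0.0, 1.549]
contact_force: [-1.4, -1.2, 6.7]
gripper_width: 0.0182
grasp_force: 55.0
time: 15.28
tcp_pos: [0.5244, 0.1461, 0.1857]
eef_rot: [3.14, -0.0, 1.549]
contact_force: [-1.0, 0.3, 6.3]
gripper_width: 0.0183
grasp_force: 55.0
```

The nose is past the tenon's upper edge with no rise in force. I'll press on in 1 mm rows.

```bash
python3 -m handwheel '[[0,0,1,0],[0,0,1,0],[0,0,1,0],[0,0,1,0],[0,0,1,0],[0,0,1,0],[0,0,1,0],[0,0,1,0],[0,0,1,0],[0,0,1,0],[0,0,1,0],[0,0,0,0]]';python3 -m handwheel '[[0,0,1,0],[0,0,1,0],[0,0,1,0],[0,0,0,0]]'; python3 -m handwheel '[[0,0,1,0],[0,0,1,0],[0,0,0,0]]'; python3 -m handwheel '[[0,0,1,0],[0,0,1,0],[0,0,0,0]]' 
```

```text
time: 16.77
tcp_pos: [0.5244, 0.1461, 0.1747]
eef_rot: [3.141, -0.0, 1.549]
contact_force: [-0.7, -1.0, 7.4]
gripper_width: 0.0177
grasp_force: 55.0
time: 17.27
tcp_pos: [0.5244, 0.1461, 0.1717]
eef_rot: [3.141, -0.0, 1.549]
contact_force: [-1.0, -1.1, 6.5]
gripper_width: 0.0181
grasp_force: 55.0
time: 17.65
tcp_pos: [0.5244, 0.1461, 0.1697]
eef_rot: [3.141, -0.0, 1.549]
contact_force: [-1.1, -0.8, 7.3]
gripper_width: 0.0181
grasp_force: 55.0
time: 18.02
tcp_pos: [0.5244, 0.1461, 0.1676]
eef_rot: [3.141, -0.0, 1.549]
contact_force: [-1.6, -0.8, 7.3]
gripper_width: 0.0181
grasp_force: 55.0
```

```bash
python3 -m handwheel '[[0,0,1,0],[0,0,1,0],[0,0,1,0],[0,0,1,0],[0,0,1,0],[0,0,1,0],[0,0,1,0],[0,0,1,0],[0,0,1,0],[0,0,1,0],[0,0,0,0]]';python3 -m handwheel '[[0,0,1,0],[0,0,1,0],[0,0,1,0],[0,0,1,0],[0,0,1,0],[0,0,0,0]]'; python3 -m handwheel '[[0,0,1,0],[0,0,1,0],[0,0,0,0]]'; python3 -m handwheel '[[0,0,1,0],[0,0,1,0],[0,0,0,0]]'; python3 -m handwheel '[[0,0,1,0],[0,0,1,0],[0,0,0,0]]'
```

```text
time: 19.4
tcp_pos: [0.5244, 0.1461, 0.1576]
eef_rot: [3.141, -0.0, 1.549]
contact_force: [-1.6, 0.1, 6.1]
gripper_width: 0.0178
grasp_force: 55.0
time: 20.15
tcp_pos: [0.5245, 0.1461, 0.1526]
eef_rot: [3.141, -0.0, 1.549]
contact_force: [-1.0, -0.5, 6.5]
gripper_width: 0.0182
grasp_force: 55.0
time: 20.52
tcp_pos: [0.5244, 0.1461, 0.1506]
eef_rot: [3.141, -0.0, 1.549]
contact_force: [-0.2, 0.1, 6.3]
gripper_width: 0.0183
grasp_force: 55.0
time: 20.9
tcp_pos: [0.5244, 0.1461, 0.1486]
eef_rot: [3.141, -0.0, 1.549]
contact_force: [-1.3, -0.0, 6.3]
gripper_width: 0.018
grasp_force: 55.0
time: 21.28
tcp_pos: [0.5244, 0.1461, 0.1466]
eef_rot: [3.141, -0.0, 1.549]
contact_force: [-1.0, -1.0, 6.0]
gripper_width: 0.0181
grasp_force: 55.0
```

```bash
python3 -m handwheel '[[0,0,1,0],[0,0,0,0]]'; python3 -m handwheel '[[0,0,0.7,0],[0,0,0,0]]'
```

```text
time: 21.52
tcp_pos: [0.5245, 0.1461, 0.1456]
eef_rot: [3.141, -0.0, 1.549]
contact_force: [-1.7, -0.1, 7.2]
gripper_width: 0.0178
grasp_force: 55.0
time: 21.78
tcp_pos: [0.5245, 0.1461, 0.1449]
eef_rot: [3.141, -0.0, 1.549]
contact_force: [-1.3, -0.8, 6.0]
gripper_width: 0.0185
grasp_force: 55.0
```

The peg is at about 0.0615 by the tip height. I'll draw out, then check down the bore.

```bash
python3 -m handwheel '[[0,0,-3,0],[0,0,-8,0],[0,0,-12,0],[0,0,-12,0],[0,0,-12,0],[0,0,-13,0],[0,0,-20,0],[0,0,-25,0],[0,0,-25,0],[0,0,-18,0],[0,0,0,0],[0,0,0,0]]'; python3 - <<'E'
from h import *
c=cam('top'); W=cloud(c)
d=np.linalg.norm(W[...,:2]-[.5262,.147],axis=-1); print(W[226:234,129:137,2].round(3))
c=cam('wrist'); W=cloud(c); cv2.imwrite('pics/out.png',c['img']); s=sensors.read_state(); print(s['tcp_pos'],s['eef_rot'],s['contact_force'])
m=(abs(W[...,0]-.526)<.012)&(abs(W[...,1]-.14)<.03)&(W[...,2]<.113); P=W[m]; print(len(P),np.percentile(P[:,2],[0,5,20,50]) if len(P) else '')
m=(np.linalg.norm(W[...,:2]-[.5245,.1475],axis=-1)<.02)&(W[...,2]>.195)&(W[...,2]<.26); P=W[m]
print(P[:,2].min(),np.percentile(P[:,0],[3,97]),P[:,1].max()) 
c=cam('side'); cv2.imwrite('pics/outside.png',cv2.resize(c['img'][100:240,50:250],None,fx=4,fy=4,interpolation=cv2.INTER_CUBIC))
E
```

```text
time: 23.28
tcp_pos: [0.5234, 0.1459, 0.2904]
eef_rot: [-3.139, 0.0, 1.549]
contact_force: [0.8, -0.2, -1.5]
gripper_width: 0.0183
grasp_force: 55.0
[[0.117 0.117 0.113 0.107 0.105 0.104 0.1   0.117]
 [0.114 0.113 0.107 0.104 0.099 0.099 0.098 0.1  ]
 [0.114 0.109 0.106 0.099 0.098 0.097 0.095 0.088]
 [0.111 0.107 0.1   0.1   0.095 0.091 0.088 0.082]
 [0.111 0.106 0.098 0.095 0.091 0.086 0.082 0.071]
 [0.112 0.106 0.099 0.096 0.09  0.084 0.075 0.07 ]
 [0.114 0.108 0.102 0.096 0.091 0.083 0.074 0.068]
 [0.118 0.112 0.105 0.096 0.088 0.08  0.077 0.119]]
[0.52331383 0.14584959 0.28985848] [-3.13871422e+00  5.75707420e-04  1.54864014e+00] [ 0.06740881  0.06652496 -1.40214908]
221 [-0.0024111  -0.00077128  0.06042283  0.0857194 ]
0.19722010970945741 [0.51682673 0.52957413] 0.15452480120187984
```

View pics/outside.png

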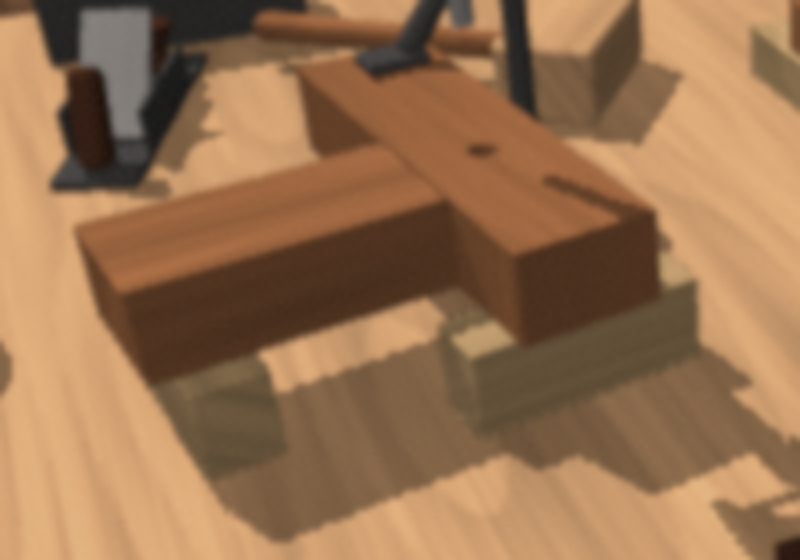

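The bore is empty, crop (482,150), and the tip offset in the grip is unchanged, so the peg is well out. Now I'll take the drift back over its hole.

```bash
python3 -m handwheel '[[-30,4,0,0],[-50,6.3,0,0],[-50,6.3,0,0],[-50,6.3,0,0],[-50,6.3,0,0],[-50,6.3,0,0],[-50,6.3,0,0],[-50,6.3,0,0],[-50,6.3,0,0],[-43,6,0,0],[-20.6,2.6,0,0],[0,0,0,0]]'; python3 -m handwheel '[[0,0,35,0],[0,0,30,0],[0,0,30,0],[0,0,15,0],[0,0,0,0],[0,0,0,0]]'
python3 - <<'E'
from h import *
c=cam('wrist'); W=cloud(c); cv2.imwrite('pics/rk.png',cv2.resize(c['img'][80:230,160:340],None,fx=4,fy=4,interpolation=cv2.INTER_CUBIC)); np.savez('rk.npz',img=c['img'],W=W)
s=sensors.read_state(); print(s['tcp_pos'],s['eef_rot'],s['contact_force'])
m=(np.linalg.norm(W[...,:2]-[.5755,-.3475],axis=-1)<.02)&(W[...,2]>.075)&(W[...,2]<.14); P=W[m]
print(P[:,2].min(),np.percentile(P[:,0],[3,97]),np.percentile(P[:,1],98)) 
W=np.load('lift_wrist.npz')['W']
hole=(np.linalg.norm(W[...,:2]-[.5755,-.3475],axis=-1)<.025)&(W[...,2]<.053)
k,l,st,ce=cv2.connectedComponentsWithStats(hole.astype(np.uint8)); i=1+st[1:,4].argmax()
e=(cv2.dilate((l==i).astype(np.uint8),np.ones((3,3)))>0)&(abs(W[...,2]-.057)<.003); E=W[e]; A=np.c_[2*E[:,:2],np.ones(len(E))]; q=np.linalg.lstsq(A,(E[:,:2]**2).sum(1),rcond=None)[0]
print('hole at lift',st[i],q[:2],np.sqrt(q[2]+q[0]**2+q[1]**2),len(E))
E
```

```text
time: 24.92
tcp_pos: [0.5758, -0.3494, 0.2902]
eef_rot: [-3.14, -0.002, 1.547]
contact_force: [0.7, 1.2, -1.7]
gripper_width: 0.0184
grasp_force: 55.0
time: 25.68
tcp_pos: [0.577, -0.349, 0.1833]
eef_rot: [3.139, 0.001, 1.549]
contact_force: [-1.1, 0.3, -2.1]
gripper_width: 0.0184
grasp_force: 55.0
[ 0.57701088 -0.34921277  0.18361979] [3.13896198e+00 1.70907978e-03 1.54894505e+00] [-0.10069511 -0.17985726 -1.45046462]
0.09039498308352928 [0.5707926  0.58355668] -0.34075145965555625
hole at lift [252 154  14  14 153] [ 0.57602873 -0.34827523] 0.009211392135413029 53
```

View pics/rk.png

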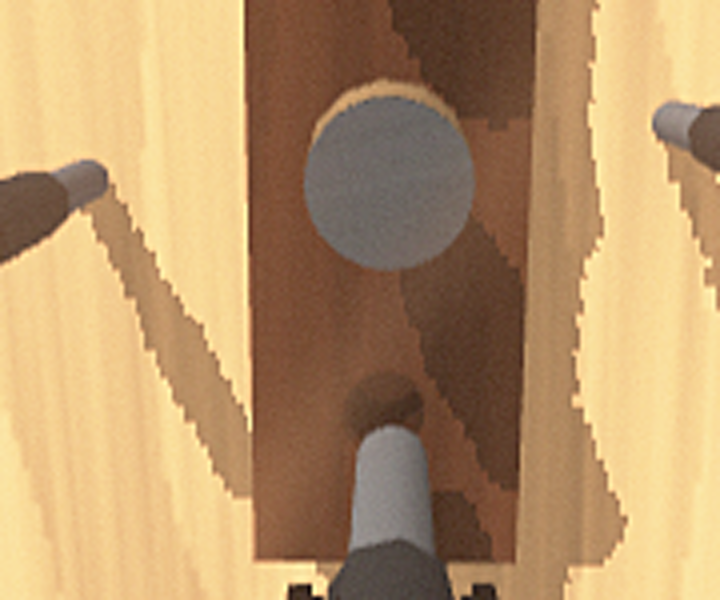

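The hole shows at crop (384,403) and the nose at (392,440), about 1 mm too far to +x. I'll correct that and lower it in.

```bash
python3 -m handwheel '[[-0.4,-1.1,12,0],[0,0,12,0],[0,0,4,0],[0,0,0,0]]'; python3 -m handwheel '[[0,0,2,0],[0,0,2,0],[0,0,2,0],[0,0,2,0],[0,0,2,0],[0,0,0,0]]'
```

```text
time: 26.22
tcp_pos: [0.5746, -0.3491, 0.1524]
eef_rot: [-3.14, -0.001, 1.548]
contact_force: [-0.3, 0.7, -1.6]
gripper_width: 0.0181
grasp_force: 55.0
time: 26.98
tcp_pos: [0.5749, -0.3491, 0.1431]
eef_rot: [-3.141, -0.0, 1.549]
contact_force: [0.9, -0.2, -1.5]
gripper_width: 0.018
grasp_force: 55.0
```

```bash
python3 -m handwheel '[[0,0.6,4,0],[0,0,6,0],[0,0,6,0],[0,0,6,0],[0,0,0,0]]'; python3 -m handwheel '[[0,0,5,0],[0,0,5,0],[0,0,3,0],[0,0,2,0],[0,0,0,0]]'
```

```text
time: 27.6
tcp_pos: [0.5751, -0.3489, 0.1203]
eef_rot: [-3.14, -0.001, 1.549]
contact_force: [-0.6, 0.4, -2.0]
gripper_width: 0.0183
grasp_force: 55.0
time: 28.22
tcp_pos: [0.5755, -0.3492, 0.1062]
eef_rot: [-3.141, -0.0, 1.549]
contact_force: [0.1, -0.4, -1.3]
gripper_width: 0.0182
grasp_force: 55.0
```

```bash
python3 -m handwheel '[[0,0,1,0],[0,0,1,0],[0,0,0,0]]'; python3 -m handwheel '[[0,0,1,0],[0,0,0,0],[0,0,0,0]]'
```

```text
time: 28.6
tcp_pos: [0.5756, -0.3493, 0.1044]
eef_rot: [-3.142, -0.0, 1.549]
contact_force: [0.3, 0.1, -1.0]
gripper_width: 0.0184
grasp_force: 55.0
time: 28.98
tcp_pos: [0.5756, -0.3493, 0.1034]
eef_rot: [-3.142, -0.0, 1.549]
contact_force: [-0.4, 0.9, -2.1]
gripper_width: 0.0181
grasp_force: 55.0
```

```bash
python3 -m handwheel '[[0,0,0.5,0],[0,0,0,0]]'; python3 -m handwheel '[[0,0,0,0],[0,0,0,0],[0,0,0,0],[0,0,0,0],[0,0,0,0]]' 130 20; python3 -m handwheel '[[0,0,-10,0],[0,0,-25,0],[0,0,-40,0],[0,0,-50,0],[0,0,-50,0],[0,0,0,0],[0,0,0,0],[0,0,0,0]]'; python3 - <<'E'
from h import *
c=cam('top'); W=cloud(c); b=cam('side')
cv2.imwrite('pics/end.png',np.vstack([np.hstack([c['img'][100:300,190:470],b['img'][170:370,190:470]])]))
s=sensors.read_state(); print(s['tcp_pos'],s['contact_force'],s['gripper_width'])
W=cloud(b); m=(np.linalg.norm(W[...,:2]-[.575,-.348],axis=-1)<.02)&(W[...,2]>.065)&(W[...,2]<.18); P=W[m]
for lo in(.09,.12,.15): Q=P[abs(P[:,2]-lo)<.012]; print(lo,np.percentile(Q,[3,97],axis=0).round(4)[:,:2].tolist())
print(P[:,2].max())
E
```

```text
time: 29.22
tcp_pos: [0.5756, -0.3493, 0.1034]
eef_rot: [3.141, 0.0, 1.549]
contact_force: [-0.9, -0.2, 0.9]
gripper_width: 0.0183
grasp_force: 55.0
time: 29.85
tcp_pos: [0.5756, -0.3493, 0.103]
eef_rot: [3.142, 0.0, 1.549]
contact_force: [-0.0, 0.3, 0.4]
gripper_width: 0.0462
grasp_force: 0.0
time: 30.85
tcp_pos: [0.5748, -0.3488, 0.2757]
eef_rot: [-3.139, -0.002, 1.549]
contact_force: [-0.1, 0.2, -0.7]
gripper_width: 0.0468
grasp_force: 0.0
[ 0.57498923 -0.34886182  0.27583415] [0.14507237 0.79100301 0.17095712] 0.04637626716406444
0.09 [[0.5641, -0.3575], [0.5782, -0.3449]]
0.12 [[0.5643, -0.3575], [0.5784, -0.3454]]
0.15 [[0.5644, -0.3573], [0.5789, -0.3422]]
0.16247812962077746
```

View pics/end.png

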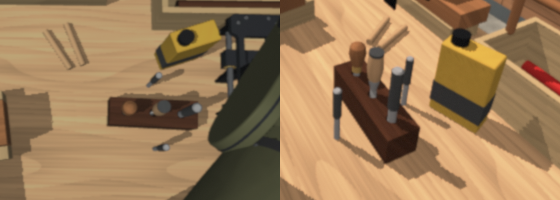

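The last picture shows the drift upright in its hole, right half (395,95). The chisel, awl, tin, spare pegs and small drifts are where they were, and the gripper is clear.

```bash
python3 -c "
from bench import order
print(order.hand_in())"
```

```text
the job is handed in; nothing more can be done
None
```

The peg was pressed down to about 0.0615 m (0.057 is wholly out) at roughly 9 N, going by the drift's tip height since the peg itself wasn't visible under the joint; the drift is back upright in its hole, nothing else was disturbed, and the job was handed in at about 31 s.

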